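# Find the loose bolt and hold its cap open

## Task

Get the machine block ready for a colleague to retighten its loose bolt: first lay the screwdriver flat in the empty bay of the tool mat and let go of it, parallel to the wrench in the other bay and the same way round (blade end pointing the way the wrench's open jaw points). Then tap down on the brass bolt heads until you find the loose one, which sinks and stays down when pushed while the tight ones do not give, and lift that bolt's hinged cap by its yellow crossbar to at least half open. Finish while still holding that cap up in the fingers, with the other two caps left shut and the other things on the desk undisturbed.

Things in the scene. Friction and masses are not known exactly. Their poses are not given: they have to be found in the camera images.
- block: fixed grey machine block, 96 (x) x 290 (y) x 50 mm high. Origin: centre of underside; +x away from the robot, +y to its left. Three stations at y = +90 (left), 0 (middle), -90 mm (right), each with an upright brass bolt (axis at x = +4 mm) in a 28 mm square opening of a blue hinged cap; cap hinge axis along y at x = +42, z = 56 mm; shut, the cap's crossbar is at x = -73, z = 56 mm
- driver: red-handled screwdriver, 196 mm long: handle 100 mm long, 26 mm wide, 22 mm high with flat sides (does not roll), then a steel shaft 7 mm thick; about 90 g. Starts crosswise on the desk. Origin: underside of the handle at the handle's middle (close to the centre of mass, good place to grip); +x points to the blade, +z up
- driver_blade (a point): end of the screwdriver's blade, 140 mm along +x from the handle's middle and 11 mm above the underside
- mat: fixed black rubber tool mat, 240 mm long (its x) by 170 mm (its y), 4 mm thick, with two grey bays 225 x 70 mm marked side by side along its length. The wrench lies in the bay at y = +45 mm; the bay at y = -45 mm is empty. Origin: centre of underside; +x, roughly away from the robot, is the way the wrench's jaw points
- mat_bay (a point): centre of the empty bay, on the mat's top face (mat frame 0, -45, 4 mm). A screwdriver lying centred has the middle of its handle 45 mm behind it (mat -x)
- left_bolt_top (a point): centre of the top of the left bolt's round brass head, 20 mm diameter; it starts 72 mm above the desk, 12 mm above its cap's upper face, and follows the bolt
- bolt_left (a joint): how far the left bolt has sunk, m: 0 at the start, 0.007 at the bottom. The one loose bolt goes down under a push of about 2 N and stays down; the two tight ones give less than 2 mm under 25 N. Which one is loose cannot be seen
- left_cap_grip (a point): middle of the left cap's yellow crossbar: round bar 14 mm thick, 30 mm long along the block's y, on a 16 mm wide tongue from the hinge side, 115 mm from the hinge; 56 mm above the desk when shut, clear at both ends and below. Pinched on its two ends (fingers closing along the block's y) it can turn between the fingers as the cap swings. The point's frame turns with the cap
- cap_left (a joint): opening angle of the left cap, rad: 0 shut (level), 1.4 at its stop; the crossbar rises and swings back over the block. A weak spring and its weight shut it when let go (1 to 2.5 N at the crossbar)
- middle_bolt_top (a point): centre of the top of the middle bolt's round brass head, 20 mm diameter; it starts 72 mm above the desk, 12 mm above its cap's upper face, and follows the bolt
- bolt_middle (a joint): how far the middle bolt has sunk, m: 0 at the start, 0.007 at the bottom. The one loose bolt goes down under a push of about 2 N and stays down; the two tight ones give less than 2 mm under 25 N. Which one is loose cannot be seen
- middle_cap_grip (a point): middle of the middle cap's yellow crossbar: round bar 14 mm thick, 30 mm long along the block's y, on a 16 mm wide tongue from the hinge side, 115 mm from the hinge; 56 mm above the desk when shut, clear at both ends and below. Pinched on its two ends (fingers closing along the block's y) it can turn between the fingers as the cap swings. The point's frame turns with the cap
- cap_middle (a joint): opening angle of the middle cap, rad: 0 shut (level), 1.4 at its stop; the crossbar rises and swings back over the block. A weak spring and its weight shut it when let go (1 to 2.5 N at the crossbar)
- right_bolt_top (a point): centre of the top of the right bolt's round brass head, 20 mm diameter; it starts 72 mm above the desk, 12 mm above its cap's upper face, and follows the bolt
- bolt_right (a joint): how far the right bolt has sunk, m: 0 at the start, 0.007 at the bottom. The one loose bolt goes down under a push of about 2 N and stays down; the two tight ones give less than 2 mm under 25 N. Which one is loose cannot be seen
- right_cap_grip (a point): middle of the right cap's yellow crossbar: round bar 14 mm thick, 30 mm long along the block's y, on a 16 mm wide tongue from the hinge side, 115 mm from the hinge; 56 mm above the desk when shut, clear at both ends and below. Pinched on its two ends (fingers closing along the block's y) it can turn between the fingers as the cap swings. The point's frame turns with the cap
- cap_right (a joint): opening angle of the right cap, rad: 0 shut (level), 1.4 at its stop; the crossbar rises and swings back over the block. A weak spring and its weight shut it when let go (1 to 2.5 N at the crossbar)
- wrench: steel wrench 170 mm long, open forked jaw at one end and a ring at the other, lying in the other bay of the mat (bystander; its jaw points along the mat's +x). Origin: its underside, at mid length; x runs from handle to jaw
- tape: steel tape measure, 68 x 36 x 62 mm high (bystander). Origin: centre of underside
- case: black spectacle case 160 x 62 x 34 mm (bystander). Origin: centre of underside
- mug: white mug, 82 mm across, 95 mm high (bystander). Origin: centre of underside
- jar: glass jar, 68 mm across, 85 mm high (bystander). Origin: centre of underside
- eraser: white eraser 55 x 24 x 14 mm (bystander). Origin: centre of underside
- stapler: blue stapler 130 x 36 x 45 mm (bystander). Origin: centre of underside

How it is judged:
By the outcome, as a careful person would: the job done as asked, in the order asked, and still so for the second after the job is handed in, while the arm keeps its last pose, push and grip.
It also fails if it takes over 72 s, if anything falls off the work surface, if the arm or the gripper's body presses on something with over 40 N, if the wrist force passes 120 N, or if a joint passes its speed limit or range.

## Robot

A 6-joint arm with a two-finger parallel gripper is mounted at the origin on the work surface. World frame = base frame: x ahead of the robot, y to its left, z up, the work surface at z = 0. Lengths are in m, angles in rad, forces in N, time in s.
With the tool pointing down it reaches from about 0.275 to 0.85 m from the base axis. Payload 19 kg.
Tool frame: the origin (TCP) lies at the very end of the fingers, on their centre line; the grasp point (between the pads) lies 19 mm behind it (r.pinch_z is the distance from the TCP to the grasp point, in m); z points along the fingers, y is the line along which they close (so a half turn about z gives the same grasp; the last joint's range is limited). The gripper opens to 85 mm and grips with 20 to 120 N. Pads are 22 mm wide; open, the fingers measure 114 mm over their backs; the gripper's body (76 mm by 85 mm) begins 54 mm behind the grasp point. The pads swing forward as they close: fully open they stand 13 mm farther back than shut.
Start: joints at [-1.399, 0.15, 1.437, -0, 1.554, -0.134], TCP at [0.173, -0.548, 0.231] pointing down, gripper open.
Joint ranges: [-2.8, 2.8], [-0.68, 2.1], [0.12, 2.68], [-1.39, 4.53], [0.16, 2.79], [-2.81, 2.81]. Speed limits (rad/s): [1.89, 1.89, 2.22, 3.01, 3.01, 3.01].

## Interface

Orientations are given as a unit quaternion [w, x, y, z].
In Python, from bench import r, snapshot, camera_model, ticket, models gives the robot as it stands.
- The arm moves only by the tool play_rows, never from a script. Its argument "motion" is a list of rows, each a list of 3 entries, a list of its own where there are three numbers: the finger opening in mm, from 0 to 85.4, then the shift along the world's x, y, z in mm, then the turn about the world's z in rad. A call has 1 to 12 rows; each row is the pose to reach, as a shift and turn from the pose commanded when the call began; what a row does not reach only later rows make up. A row lasts 1/12 s, in which the tool goes at most 41.7 mm and 7.16 degrees, less where a joint would pass 70% of its speed; a pose out of reach is approached as far as the arm can. A call with a gripper value outside its range is refused whole. The fingers move at their own pace and stop on an object; "force" is the grip in N (left out, the last holds). Time passes only in rows, so rows that repeat a pose let the fingers close. It gives the time, the measured TCP pose, the force, the opening and the grip force at its end, in the units of the state.
- r.observe(): the state, without advancing time (a new reading comes with each control period).
- snapshot(name): name is "side" or "top"; returns (picture, depth): 400x640x3 uint8, red, green, blue; 400x640 float32, m along the optical axis (not along the pixel's ray), 0 where there is no reading.
- camera_model(name): a dict with "camera_matrix" (3x3 intrinsics, pixels), "cam_to_world" (4x4, takes a point from camera to world coordinates). Camera axes: x right, y down, z forward; pixel columns grow to the right and rows downward; lengths in m; the calibration is good to about 2 mm. A picture is of the moment at which its call begins. camera_model takes no time and is no camera call.
- ticket.hand_in(): hands the job in; it is judged then, once.
Trained networks look in the newest picture that a camera, given by its name, has taken for a name from the list of things; names that differ only in an ending like _2 or _b are one class to them, and where a whole thing is asked for, a point or a joint stands for the part that bears it (a point fixed in the world has none). Each returns a list of dicts, best first, with "confidence" (0 to 1); they miss things now and then, are a little off and sometimes report something else, mostly with a low value. They report only what shows in the picture. A call takes as long as a camera call.
- models.boxes_of(camera, target): "location" ([column, row] in pixels, amid what is visible of it).
The state is a dict: "clock": time; "qpos": joint angles; "dq": joint speeds; "joint_torque": joint torques, N m; "tool_pos": TCP position; "tool_rot": TCP orientation; "ft_force": force on the tool from outside, world axes, zero at the start; "torque": the same for the moment, N m; "width": finger opening in m; "finger_force": force on a finger pad.
Only numpy, scipy, OpenCV 4.12 (cv2) and the standard library are available. Lean on these libraries where they do the work, as an engineer would, in place of code of your own. Each camera call takes 0.05 s, during which the arm holds its last target. There are 200 camera calls.

## Working session

There is one attempt and no reset: what is moved stays moved. The work goes in short steps, Python scripts to look and compute and a tool call to move; the robot and the scene stay as the last step left them, time stands still between calls to the robot, and variables do not carry over. Pictures are saved under pics/ and viewed, at most 10 in all, crops included, and the job is handed in when it is done.

Besides the shell and the picture viewer there is one more tool, called as a command line: name --argument value ..., lists and objects as JSON in quotes. play_rows: Moves the arm, as the interface text tells. Its arguments: {"type":"object","properties":{"motion":{"type":"array","items":{"type":"array"}},"force":{"type":"number"}},"required":["motion"]}

```bash
mkdir -p pics
cat > h.py <<'E'
import numpy as np, cv2
from bench import r, snapshot, camera_model, ticket, models
def pt(cam,depth,c,rw,z=None):
    m=camera_model(cam);K=np.array(m["camera_matrix"]);T=np.array(m["cam_to_world"])
    ray=np.linalg.inv(K)@[c,rw,1.0]
    if z is None:
        return T[:3,:3]@(ray*depth[int(round(rw)),int(round(c))])+T[:3,3]
    d=T[:3,:3]@ray; return T[:3,3]+d*(z-T[2,3])/d[2]
E
python3 - <<'E'
from h import *
for n in("top","side"):
    p,d=snapshot(n); cv2.imwrite(f"pics/{n}0.png",p[...,::-1]); np.save(f"{n}0.npy",d)
    for t in["block","driver","driver_blade","mat","mat_bay","left_bolt_top","middle_bolt_top","right_bolt_top","left_cap_grip","middle_cap_grip","right_cap_grip","wrench"]:
        for b in models.boxes_of(n,t)[:3]:
            c,w=b["location"]; print(n,t,round(b["confidence"],2),np.round([c,w]),np.round(pt(n,d,c,w),3))
print(r.observe())
E
```

```text
top block 0.98 [302. 205.] [0.582 0.031 0.017]
top block 0.75 [213. 244.] [0.453 0.32  0.001]
top block 0.67 [197. 240.] [0.465 0.37  0.012]
top driver 0.79 [386. 256.] [ 0.418 -0.241  0.025]
top driver_blade 0.77 [382. 253.] [ 0.428 -0.229  0.018]
top mat 0.55 [212. 245.] [0.45  0.322 0.006]
top mat 0.48 [275. 209.] [0.565 0.115 0.054]
top mat_bay 0.55 [210. 245.] [0.45  0.329 0.002]
top left_bolt_top 0.54 [273. 203.] [0.581 0.119 0.076]
top left_bolt_top 0.17 [346. 146.] [ 0.763 -0.107  0.083]
top middle_bolt_top 0.61 [282. 251.] [0.432 0.09  0.063]
top left_cap_grip 0.71 [271. 206.] [0.578 0.13  0.008]
top middle_cap_grip 0.8 [301. 206.] [0.573 0.031 0.06 ]
top right_cap_grip 0.79 [330. 199.] [ 0.596 -0.058  0.075]
top right_cap_grip 0.15 [300. 203.] [0.583 0.034 0.076]
top wrench 0.52 [194. 244.] [0.453 0.377 0.016]
side block 0.79 [320. 201.] [ 0.58  -0.005  0.05 ]
side driver 0.84 [282. 299.] [ 0.422 -0.243  0.02 ]
side driver 0.5 [306. 169.] [0.577 0.135 0.035]
side driver_blade 0.86 [279. 298.] [ 0.416 -0.24   0.022]
side driver_blade 0.71 [256. 144.] [0.463 0.315 0.003]
side
[... 763 characters left out ...]
.368 0.011]
{'clock': 1.3, 'qpos': array([-1.39898827e+00,  1.50480506e-01,  1.43742454e+00, -2.14178679e-05,
        1.55379271e+00, -1.34025683e-01]), 'dq': array([ 0.00088763, -0.00027993, -0.00174343,  0.00055736,  0.00109783,
       -0.00038261]), 'joint_torque': array([-1.32442572e-03, -7.12809348e+01, -5.71049702e+01, -3.54609756e-04,
        1.46981627e-03, -4.55010161e-05]), 'tool_pos': array([ 0.17307928, -0.54829059,  0.23126545]), 'tool_rot': array([-5.23381614e-05,  9.88330951e-01,  1.52321790e-01, -1.16981348e-05]), 'ft_force': array([ 0.9447739 ,  0.17306682, -0.25186616]), 'torque': array([0.02459058, 0.01134853, 0.01131054]), 'finger_force': 0.0, 'width': 0.0853370633452448}
```

View pics/top0.png

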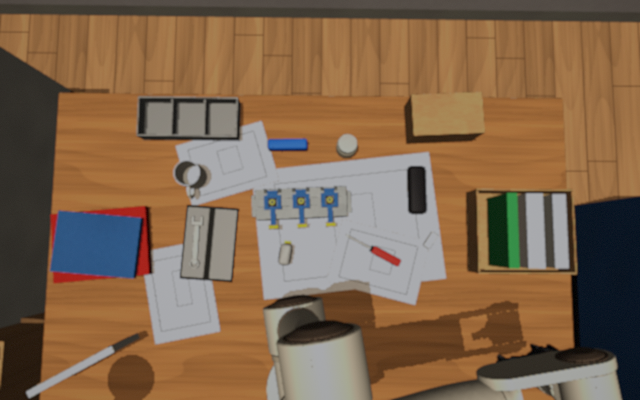

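View pics/side0.png

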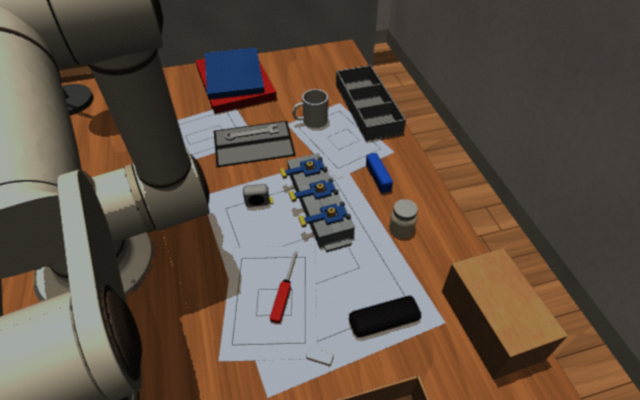

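The top view shows the red handle at about (385,256) with the blade towards (349,237). The mat is at about (210,245) with the wrench in its left bay, jaw towards the image top (+x). The three caps are at about (273/301/330,203) with their yellow bars towards the robot. I'll refine these positions by colour segmentation.

Run:
```python
from h import *
for n in("top","side"):
    p=cv2.imread(f"pics/{n}0.png"); d=np.load(f"{n}0.npy"); hsv=cv2.cvtColor(p,cv2.COLOR_BGR2HSV)
    H,S,V=[hsv[...,i].astype(int) for i in range(3)]
    m=camera_model(n);K=np.array(m["camera_matrix"]);T=np.array(m["cam_to_world"])
    v,u=np.mgrid[:400,:640]; W=(np.stack([u,v,np.ones_like(u)],-1)@np.linalg.inv(K).T)*d[...,None]@T[:3,:3].T+T[:3,3]
    print(n,"cam",np.round(T[:3,3],2))
    X,Y,Z=W[...,0],W[...,1],W[...,2]
    red=((H<8)|(H>172))&(S>150)&(V>70)&(X>.3)&(X<.55)&(Y<-.1)&(Y>-.4)
    def st(mask,name,z):
        q=np.array([pt(n,d,c,w,z) for w,c in np.argwhere(mask)])[:,:2]
        (cx,cy),wh,a=cv2.minAreaRect(q.astype(np.float32)*1000); e,E=np.linalg.eigh(np.cov(q.T))
        print(n,name,len(q),"mean",q.mean(0).round(4),"rect",np.round([cx,cy,*wh,a],1),"dir",np.degrees(np.arctan2(E[1,1],E[0,1])).round(1),"medZ",np.median(Z[mask]).round(3))
    st(red,"red",.018)
    for nm,lo,hi,zz in(("yel",20,36,.06),("blue",98,125,.06)):
        mk=((H>=lo)&(H<=hi)&(S>110)&(V>70)&(X>.45)&(X<.68)&(Y>-.13)&(Y<.2)&(Z>.03)).astype(np.uint8)
        k,l,s,c=cv2.connectedComponentsWithStats(mk)
        for i in range(1,k):
            if s[i,4]>5: st(l==i,nm+str(np.round(c[i])),zz)
    bl=(X>.5)&(X<.68)&(Y>-.16)&(Y<.22)&(Z>.042)
    st(bl,"blocktop",.05)
    mat=(X>.25)&(X<.65)&(Y>.22)&(Y<.48)&(V<170)&(S<70)&(Z<.012)
    mk=cv2.morphologyEx(mat.astype(np.uint8),cv2.MORPH_OPEN,np.ones((3,3)))
    k,l,s,c=cv2.connectedComponentsWithStats(mk); i=1+np.argmax(s[1:,4]); st(l==i,"mat",.004)
    wr=(X>.3)&(X<.6)&(Y>.25)&(Y<.48)&(Z>.0085)&(Z<.025)
    if wr.sum()>5: st(wr,"wrench?",.01)
p=cv2.imread("pics/top0.png"); a=cv2.resize(p[180:300,165:285],(480,480),interpolation=cv2.INTER_CUBIC)
q=cv2.imread("pics/side0.png"); b=cv2.resize(q[240:330,235:325],(300,300),interpolation=cv2.INTER_CUBIC)
c=cv2.resize(p[225:275,340:410],(300,180),interpolation=cv2.INTER_CUBIC)
cv2.imwrite("pics/z1.png",np.hstack([a,np.vstack([b,c])]))
```

```text
top cam [ 0.46 -0.01  1.42]
top red 180 mean [ 0.4197 -0.2399] rect [ 420.  -239.1   96.1   19.2   62.4] dir 62.4 medZ 0.022
top yel[329. 200.] 27 mean [ 0.5953 -0.0563] rect [ 5.954e+02 -5.780e+01  1.590e+01  1.580e+01  4.000e-01] dir -177.1 medZ 0.072
top yel[300. 201.] 24 mean [0.5912 0.0337] rect [5.914e+02 3.370e+01 1.580e+01 1.580e+01 5.000e-01] dir -164.7 medZ 0.072
top yel[272. 202.] 21 mean [0.5856 0.1231] rect [585.9 123.4  12.8  12.6   1. ] dir 145.2 medZ 0.071
top yel[330. 224.] 24 mean [ 0.5181 -0.0614] rect [ 5.181e+02 -6.140e+01  6.300e+00  2.200e+01  5.000e-01] dir 90.5 medZ 0.063
top yel[274. 227.] 27 mean [0.5085 0.1172] rect [5.088e+02 1.174e+02 9.400e+00 2.820e+01 5.000e-01] dir 95.7 medZ 0.062
top yel[302. 225.] 25 mean [0.5142 0.0281] rect [5.142e+02 2.810e+01 6.300e+00 2.510e+01 5.000e-01] dir 93.9 medZ 0.062
top blue[329. 201.] 203 mean [ 0.5902 -0.0567] rect [ 5.797e+02 -5.790e+01  9.820e+01  4.730e+01  5.000e-01] dir -176.7 medZ 0.06
top blue[272. 204.] 208 mean [0.58  0.123] rect [570.2 121.6 101.1  47.2   1.1] dir -177.5 medZ 0.06
top blue[301. 202.] 211 mean [0.5858 0.0333] rect [574.2  33.5 101.2  47.3   0.6] dir -176.6 medZ 0.06Traceback (most recent call last):
  File "<stdin>", line 21, in <module>
  File "<stdin>", line 11, in st
  File "h.py", line 4, in pt
    m=camera_model(cam);K=np.array(m["camera_matrix"]);T=np.array(m["cam_to_world"])
ValueError: time passes only in moves, steps and waits
```

```bash
cat > h.py <<'E'
import numpy as np, cv2
from bench import r, snapshot, camera_model, ticket, models
C={}
def cam(n):
    if n not in C:
        m=camera_model(n); C[n]=(np.array(m["camera_matrix"]),np.array(m["cam_to_world"]))
    return C[n]
def world(n,d):
    K,T=cam(n); v,u=np.mgrid[:400,:640]
    return (np.stack([u,v,np.ones_like(u)],-1)@np.linalg.inv(K).T)*d[...,None]@T[:3,:3].T+T[:3,3]
def plane(n,cr,z):
    K,T=cam(n); cr=np.atleast_2d(cr).astype(float); R=np.c_[cr,np.ones(len(cr))]@np.linalg.inv(K).T@T[:3,:3].T
    return T[:3,3]+R*((z-T[2,3])/R[:,2])[:,None]
def st(n,mask,name,z,Z):
    q=plane(n,np.argwhere(mask)[:,::-1],z)[:,:2]
    (cx,cy),wh,a=cv2.minAreaRect(q.astype(np.float32)*1000); e,E=np.linalg.eigh(np.cov(q.T))
    print(n,name,len(q),"mean",q.mean(0).round(4),"rect",np.round([cx,cy,*wh,a],1),"dir",np.degrees(np.arctan2(E[1,1],E[0,1])).round(1),"medZ",np.median(Z[mask]).round(3))
E
python3 - <<'E'
from h import *
for n in("top","side"):
    p=cv2.imread(f"pics/{n}0.png"); d=np.load(f"{n}0.npy"); hsv=cv2.cvtColor(p,cv2.COLOR_BGR2HSV)
    H,S,V=[hsv[...,i].astype(int) for i in range(3)]
    W=world(n,d); X,Y,Z=W[...,0],W[...,1],W[...,2]
    red=((H<8)|(H>172))&(S>150)&(V>70)&(X>.3)&(X<.55)&(Y<-.1)&(Y>-.4)
    st(n,red,"red",.020,Z)
    mk=((H>=20)&(H<=36)&(S>110)&(V>70)&(X>.45)&(X<.68)&(Y>-.13)&(Y<.2)&(Z>.03)).astype(np.uint8)
    k,l,s,c=cv2.connectedComponentsWithStats(mk)
    for i in range(1,k):
        if s[i,4]>5: st(n,l==i,"yel"+str(np.round(c[i])),.062 if X[l==i].mean()<.55 else .072,Z)
    mat=(X>.25)&(X<.65)&(Y>.22)&(Y<.48)&(V<170)&(S<70)&(Z<.012)
    mk=cv2.morphologyEx(mat.astype(np.uint8),cv2.MORPH_OPEN,np.ones((3,3)))
    k,l,s,c=cv2.connectedComponentsWithStats(mk); i=1+np.argmax(s[1:,4]); st(n,l==i,"mat",.004,Z)
    wr=(X>.3)&(X<.6)&(Y>.25)&(Y<.48)&(Z>.0085)&(Z<.025)
    if wr.sum()>5: st(n,wr,"wrench?",.01,Z)
    sh=(X>.4)&(X<.56)&(Y>-.22)&(Y<-.1)&(Z>.008)&~red
    if sh.sum()>5: st(n,sh,"shaft?",.012,Z)
p=cv2.imread("pics/top0.png"); a=cv2.resize(p[180:300,165:285],(480,480),interpolation=cv2.INTER_CUBIC)
q=cv2.imread("pics/side0.png"); b=cv2.resize(q[240:330,235:325],(300,300),interpolation=cv2.INTER_CUBIC)
c=cv2.resize(p[225:275,340:410],(300,180),interpolation=cv2.INTER_CUBIC)
cv2.imwrite("pics/z1.png",np.hstack([a,np.vstack([b,c])]))
E
```

```text
top red 180 mean [ 0.4197 -0.2395] rect [ 420.  -238.8   95.9   19.1   62.4] dir 62.4 medZ 0.022
top yel[329. 200.] 27 mean [ 0.5941 -0.056 ] rect [ 5.942e+02 -5.740e+01  1.570e+01  1.570e+01  4.000e-01] dir -177.1 medZ 0.072
top yel[300. 201.] 24 mean [0.59   0.0333] rect [5.903e+02 3.330e+01 1.570e+01 1.560e+01 5.000e-01] dir -164.7 medZ 0.072
top yel[272. 202.] 21 mean [0.5845 0.1219] rect [584.8 122.2  12.7  12.5   1. ] dir 145.2 medZ 0.071
top yel[330. 224.] 24 mean [ 0.518  -0.0613] rect [ 5.18e+02 -6.13e+01  6.30e+00  2.20e+01  5.00e-01] dir 90.5 medZ 0.063
top yel[274. 227.] 27 mean [0.5084 0.117 ] rect [5.087e+02 1.172e+02 9.400e+00 2.820e+01 5.000e-01] dir 95.7 medZ 0.062
top yel[302. 225.] 25 mean [0.5141 0.028 ] rect [5.141e+02 2.800e+01 6.300e+00 2.510e+01 5.000e-01] dir 93.9 medZ 0.062
top mat 3478 mean [0.452  0.3308] rect [452.5 333.1 175.7 247.6  83. ] dir 171.8 medZ 0.005
top wrench? 593 mean [0.4586 0.3535] rect [450.5 362.3 222.8 288.6  89.3] dir -174.8 medZ 0.011
top shaft? 129 mean [ 0.4793 -0.1557] rect [ 481.9 -161.9  120.6  159.    88.5] dir -143.0 medZ 0.015
[... 323 characters left out ...]
 mean [0.5873 0.0272] rect [587.2  27.9  14.5  13.3  73.9] dir -145.4 medZ 0.071
side yel[292. 195.] 39 mean [0.5109 0.0246] rect [510.9  25.1  10.9  32.    6.6] dir 93.7 medZ 0.061
side yel[331. 210.] 28 mean [ 0.5928 -0.0606] rect [592.8 -60.2  13.2  15.2  73.9] dir -177.5 medZ 0.071
side yel[302. 220.] 43 mean [ 0.5156 -0.0647] rect [515.6 -64.5  10.4  30.    6.7] dir 93.7 medZ 0.061
side mat 2674 mean [0.4486 0.3276] rect [453.  332.9 175.  245.6  86.2] dir 171.1 medZ 0.003
side wrench? 162 mean [0.4571 0.3687] rect [4.431e+02 3.352e+02 2.064e+02 1.097e+02 3.000e-01] dir 178.9 medZ 0.01
side shaft? 225 mean [ 0.5067 -0.1308] rect [ 493.1 -144.8  200.6   58.8   37.5] dir -141.0 medZ 0.017
```

View pics/z1.png

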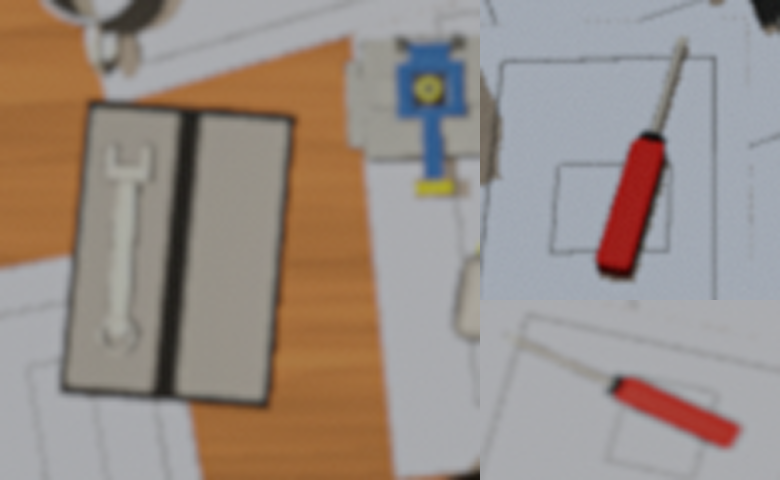

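The driver's origin is near (0.4205, -0.238) with its blade at 62°. The mat centre is near (0.4535, 0.331) with a yaw of about -5.3°, so the handle should go to about (0.4045, 0.290). The block yaw is about 3.1°. I'll move above the driver.

play_rows --motion '[[60,[247,310,-111],0.784],[60,[247,310,-111],0.784],[60,[247,310,-111],0.784],[60,[247,310,-111],0.784],[60,[247,310,-111],0.784],[60,[247,310,-111],0.784],[60,[247,310,-111],0.784],[60,[247,310,-111],0.784],[60,[247,310,-111],0.784],[60,[247,310,-111],0.784],[60,[247,310,-111],0.784],[60,[247,310,-111],0.784]]'

```text
clock: 2.3
tool_pos: [0.4207, -0.2367, 0.1198]
tool_rot: [-0.001, 0.854, 0.52, -0.0]
ft_force: [-0.6, -0.1, 0.6]
width: 0.06
finger_force: 0.0
```

play_rows --motion '[[60,[0,0,-40],0],[60,[0,0,-80],0],[60,[0,0,-105],0],[60,[0,0,-116],0],[60,[0,0,-116],0],[20,[0,0,-116],0],[20,[0,0,-116],0],[20,[0,0,-116],0],[20,[0,0,-116],0],[20,[0,0,-116],0],[20,[0,0,-116],0],[20,[0,0,-116],0]]' --force 50

```text
clock: 3.3
tool_pos: [0.4209, -0.2392, 0.0063]
tool_rot: [0.002, 0.855, 0.518, 0.0]
ft_force: [-2.8, -1.1, 10.9]
width: 0.0249
finger_force: 49.6
```

play_rows --motion '[[20,[0,0,30],0],[20,[0,0,70],0],[20,[0,0,110],0],[20,[0,0,150],0],[20,[0,0,180],-0.1],[20,[0,0,180],-0.2],[20,[0,0,180],-0.2]]'

```text
clock: 3.88
tool_pos: [0.4207, -0.2388, 0.1872]
tool_rot: [0.002, 0.904, 0.428, 0.001]
ft_force: [-0.1, -0.2, -1.0]
width: 0.0246
finger_force: 50.0
```

Run:
```python
from h import *
p,d=snapshot("side"); print(r.observe()["tool_pos"],r.observe()["ft_force"])
q,e=snapshot("top")
a=cv2.resize(p[60:360,100:400],(480,480)); b=cv2.resize(q[180:300,320:440],(320,320)); b=np.vstack([b,np.zeros((160,320,3),np.uint8)])
cv2.imwrite("pics/g1.png",np.hstack([a,b])[...,::-1])
```

```text
[ 0.42017937 -0.23838374  0.18544754] [-0.17806348 -0.11802688 -0.54548601]
```

View pics/g1.png

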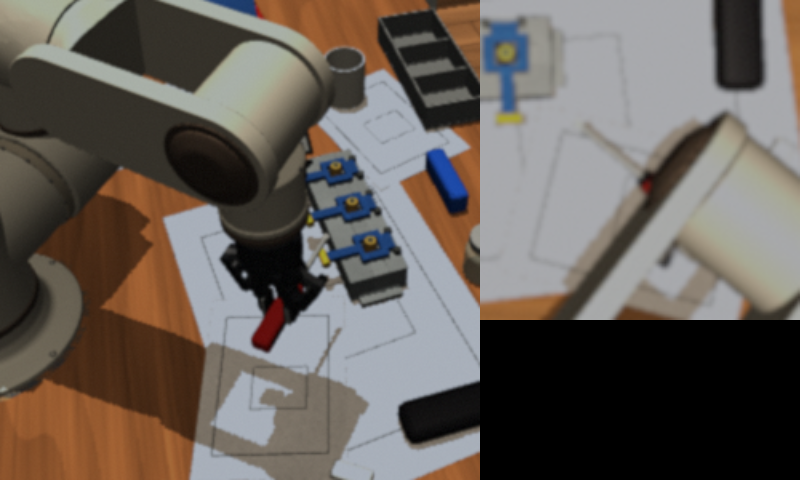

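The driver is held level, with its blade up-left at about (590,125) in the top crop. Next I'll carry it over the bay.

play_rows --motion '[[20,[-1,41,0],-0.08],[20,[-2,82,0],-0.16],[20,[-4,123,0],-0.25],[20,[-5,164,0],-0.33],[20,[-6,205,0],-0.41],[20,[-7,246,0],-0.5],[20,[-9,287,0],-0.58],[20,[-10,328,0],-0.66],[20,[-11,369,0],-0.74],[20,[-12,410,0],-0.82],[20,[-14,451,0],-0.9],[20,[-15,492,0],-0.977]]'

```text
clock: 4.98
tool_pos: [0.4041, 0.2483, 0.1835]
tool_rot: [0.0, 0.999, -0.044, -0.001]
ft_force: [1.1, -0.8, -0.1]
width: 0.0247
finger_force: 49.9
```

play_rows --motion '[[20,[-1,37,-50],0],[20,[-1,37,-90],0],[20,[-1,37,-110],0],[20,[-1,37,-120],0],[20,[-1,37,-120],0],[20,[-1,37,-120],0]]'

```text
clock: 5.48
tool_pos: [0.4046, 0.2831, 0.0651]
tool_rot: [0.0, 0.999, -0.043, -0.0]
ft_force: [0.1, -0.8, 0.1]
width: 0.0249
finger_force: 49.9
```

Run:
```python
from h import *
p,d=snapshot("side"); o=r.observe(); print(o["tool_pos"],o["tool_rot"],o["qpos"])
q,e=snapshot("top")
a=cv2.resize(p[80:230,180:330],(480,480)); b=cv2.resize(q[180:300,165:245],(320,480))
cv2.imwrite("pics/g2.png",np.hstack([a,b])[...,::-1])
```

```text
[0.40519812 0.28325525 0.06604375] [-4.38400174e-04  9.99059046e-01 -4.33616892e-02  7.70960199e-04] [4.54092273e-01 1.01157757e-01 1.84165145e+00 3.72950371e-05
 1.19701001e+00 2.11162563e+00]
```

View pics/g2.png

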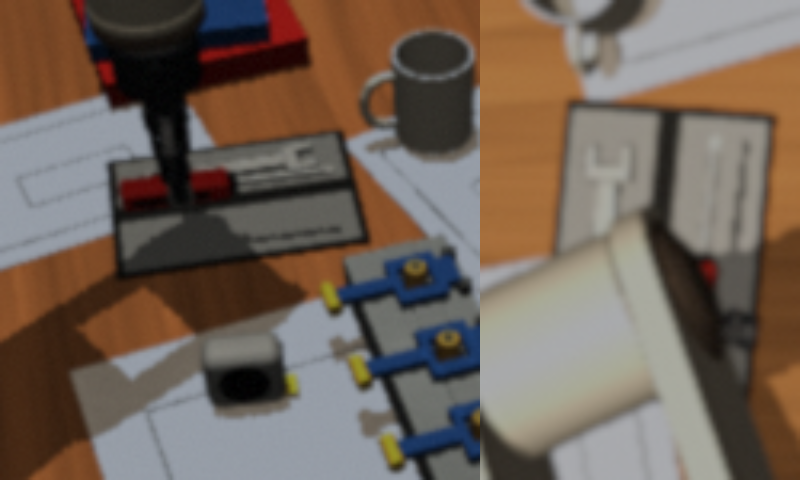

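Run:
```python
from h import *
q,e=snapshot("top"); g=q.astype(float).mean(2)
P=cv2.cvtColor(cv2.imread("pics/top0.png"),cv2.COLOR_BGR2GRAY).astype(float)
# shaft columns per row
def fit(n,pts,z):
    W=plane(n,pts,z)[:,:2]; vx,vy,x0,y0=cv2.fitLine((W*1000).astype(np.float32),cv2.DIST_HUBER,0,.01,.01).ravel()
    if vx<0: vx,vy=-vx,-vy
    print(np.degrees(np.arctan2(vy,vx)).round(2),(x0,y0),len(pts),W[0].round(4),W[-1].round(4))
L=[]
for w in range(214,243):
    row=g[w,217:229]; wt=np.clip(row-np.median(row)-4,0,None)
    if wt.sum()>0: c=217+np.argmax(wt); k=slice(max(c-2,217),c+3); x=np.arange(k.start,k.stop); ww=np.clip(g[w,k]-np.median(row),0,None); L.append([(x*ww).sum()/ww.sum(),w])
fit("top",L,.085)
print(np.round(np.array(L)[::4],1))
# mat edges: black strip centre & wrench (initial image)
D=[];A=[];B=[]
for w in range(212,275):
    o=lambda a:a-(w-212)*6.9/72
    for lst,c0 in((D,o(212)),(A,o(187)),(B,o(238))):
        x=np.arange(int(c0)-4,int(c0)+6); ww=np.clip(np.median(P[w,x])-P[w,x]-5,0,None)
        if ww.sum()>0: lst.append([(x*ww).sum()/ww.sum(),w])
for l in(D,A,B): fit("top",l,.004)
Wr=[]
for w in range(222,262):
    x=np.arange(191,202); ww=np.clip(P[w,x]-np.median(P[w,x])-3,0,None)
    if ww.sum()>0: Wr.append([(x*ww).sum()/ww.sum(),w])
fit("top",Wr,.01)
```

```text
4.41 (np.float32(513.19543), np.float32(268.5807)) 7 [0.5452 0.2699] [0.4593 0.2641]
[[223.4 214. ]
 [219.7 240. ]]
-3.68 (np.float32(433.1458), np.float32(333.3339)) 63 [0.5565 0.3256] [0.3558 0.3382]
-2.52 (np.float32(456.2689), np.float32(414.48135)) 63 [0.5558 0.4104] [0.3552 0.4197]
-3.62 (np.float32(456.35855), np.float32(247.14279)) 63 [0.5572 0.2409] [0.3564 0.2534]
-1.59 (np.float32(463.66974), np.float32(375.18848)) 38 [0.5166 0.3721] [0.3974 0.3762]
```

play_rows --motion '[[20,[0,7,-20],0.02],[20,[0,7,-40],0.02],[20,[0,7,-50],0.02],[20,[0,7,-55],0.02],[20,[0,7,-56],0.02],[20,[0,7,-56],0.02]]'

```text
clock: 6.13
tool_pos: [0.405, 0.2904, 0.0097]
tool_rot: [-0.0, 0.999, -0.034, 0.001]
ft_force: [-1.7, 0.1, 0.5]
width: 0.0249
finger_force: 51.3
```

play_rows --motion '[[20,[0,0,-2],0],[20,[0,0,-2],0],[46,[0,0,-2],0],[46,[0,0,-2],0],[46,[0,0,-2],0],[46,[0,0,-2],0],[46,[0,0,30],0],[46,[0,0,70],0],[46,[0,0,110],0],[46,[0,0,150],0],[46,[0,0,150],0]]'

```text
clock: 7.05
tool_pos: [0.4066, 0.2915, 0.166]
tool_rot: [-0.002, 0.999, -0.034, 0.004]
ft_force: [-0.2, 0.3, 0.8]
width: 0.046
finger_force: 0.0
```

play_rows --motion '[[0,[177,-172,-30],0.122],[0,[177,-172,-30],0.122],[0,[177,-172,-30],0.122],[0,[177,-172,-30],0.122],[0,[177,-172,-30],0.122],[0,[177,-172,-30],0.122],[0,[177,-172,-30],0.122],[0,[177,-172,-60],0.122],[0,[177,-172,-80],0.122],[0,[177,-172,-80],0.122],[0,[177,-172,-80],0.122]]'

```text
clock: 7.97
tool_pos: [0.5808, 0.1183, 0.0779]
tool_rot: [-0.0, 1.0, 0.027, -0.001]
ft_force: [1.1, -0.0, 0.3]
width: -0.0003
finger_force: 0.0
```

Run:
```python
from h import *
o=r.observe(); print(o["tool_pos"],o["ft_force"],o["width"])
p,d=snapshot("side"); q,e=snapshot("top")
a=cv2.resize(p[110:260,230:380],(480,480)); b=cv2.resize(q[180:300,165:245],(320,480))
cv2.imwrite("pics/g3.png",np.hstack([a,b])[...,::-1])
W=world("top",e); hsv=cv2.cvtColor(q,cv2.COLOR_RGB2HSV); H,S=hsv[...,0],hsv[...,1]
red=((H<8)|(H>172))&(S>140)&(W[...,0]>.3)&(W[...,0]<.5)&(W[...,1]>.22)&(W[...,1]<.36)
st("top",red,"red",.024,W[...,2])
W=world("side",d); hsv=cv2.cvtColor(p,cv2.COLOR_RGB2HSV); H,S=hsv[...,0],hsv[...,1]
red=((H<8)|(H>172))&(S>140)&(W[...,0]>.3)&(W[...,0]<.5)&(W[...,1]>.22)&(W[...,1]<.36)
st("side",red,"red",.024,W[...,2])
```

```text
[0.580849   0.11831088 0.07788495] [ 1.12690178 -0.03793523  0.33125704] -0.00027725420579349124
top red 180 mean [0.3955 0.2925] rect [401.8 294.4  95.2  22.2   1.6] dir 179.9 medZ 0.026
side red 324 mean [0.3991 0.2839] rect [399.6 283.9  45.8  98.3  86.4] dir 174.6 medZ 0.022
```

View pics/g3.png

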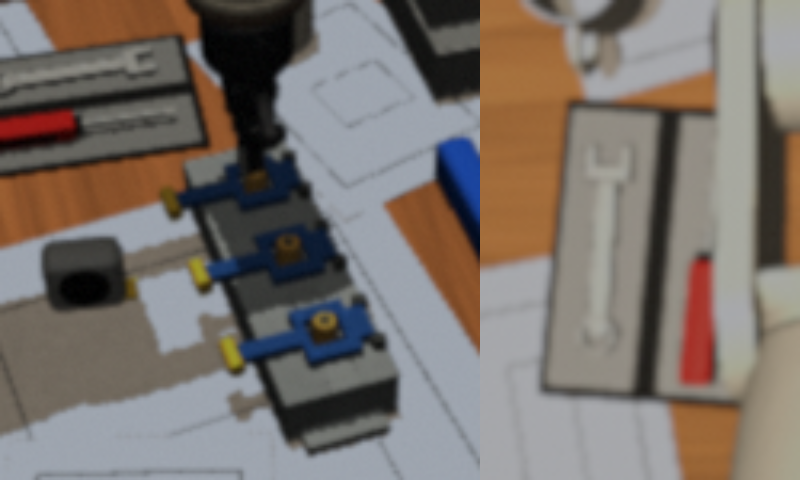

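The driver lies in the bay parallel to the wrench, and the fingertips are just over the left bolt at about (257,180). I'll tap it now.

play_rows --motion '[[0,[3,1,-3],0],[0,[3,1,-6],0],[0,[3,1,-8],0],[0,[3,1,-10],0],[0,[3,1,-10],0],[0,[3,1,-10],0]]'

```text
clock: 8.57
tool_pos: [0.5853, 0.1196, 0.0712]
tool_rot: [-0.0, 1.0, 0.028, 0.002]
ft_force: [-8.6, -0.3, 31.6]
width: 0.0002
finger_force: 15.8
```

Left is tight. Next is the middle bolt.

play_rows --motion '[[0,[0,0,25],0],[0,[3,-40,30],0],[0,[5,-80,30],0],[0,[5,-89,20],0],[0,[5,-89,10],0],[0,[5,-89,7],0],[0,[5,-89,4],0],[0,[5,-89,2],0],[0,[5,-89,1],0],[0,[5,-89,1],0],[0,[5,-89,1],0]]'

```text
clock: 9.48
tool_pos: [0.5894, 0.0309, 0.0694]
tool_rot: [-0.0, 1.0, 0.028, 0.0]
ft_force: [0.2, 0.4, 0.4]
width: 0.0001
finger_force: 0.0
```

play_rows --motion '[[0,[0,0,-1],0],[0,[0,0,-2],0],[0,[0,0,-3],0],[0,[0,0,-4],0],[0,[0,0,-5],0],[0,[0,0,-5],0]]'

```text
clock: 9.98
tool_pos: [0.5896, 0.0304, 0.065]
tool_rot: [-0.0, 1.0, 0.027, 0.0]
ft_force: [-1.8, 2.1, 10.6]
width: -0.0001
finger_force: 5.3
```

play_rows --motion '[[0,[0,0,30],0],[30,[-20,-1,70],0],[60,[-50,-3,70],0],[60,[-77,-4,70],0],[60,[-77,-4,70],0],[60,[-77,-4,70],0]]'

```text
clock: 10.48
tool_pos: [0.5116, 0.0263, 0.1347]
tool_rot: [0.0, 1.0, 0.027, 0.0]
ft_force: [0.2, 0.4, 0.1]
width: 0.0591
finger_force: 0.0
```

Run:
```python
from h import *
o=r.observe(); print(o["tool_pos"],o["tool_rot"],o["width"])
for n in("side","top"):
    p,d=snapshot(n); W=world(n,d)
    hsv=cv2.cvtColor(p,cv2.COLOR_RGB2HSV).astype(int); H,S,V=hsv[...,0],hsv[...,1],hsv[...,2]
    X,Y,Z=W[...,0],W[...,1],W[...,2]
    mk=((H>=18)&(H<=36)&(S>110)&(V>50)&(X>.45)&(X<.68)&(Y>-.13)&(Y<.2)&(Z>.03)).astype(np.uint8)
    k,l,s,c=cv2.connectedComponentsWithStats(mk)
    for i in range(1,k):
        if s[i,4]>5: print(n,W[l==i].mean(0).round(4),np.median(Z[l==i]).round(4))
    if n=="side": cv2.imwrite("pics/g4.png",cv2.resize(p[110:260,230:380],(480,480))[...,::-1])
```

```text
[0.51161526 0.02626988 0.13471521] [4.30537453e-05 9.99628026e-01 2.72692453e-02 4.43785403e-04] 0.05910402862651231
side [0.5829 0.1181 0.0691] 0.0693
side [0.5067 0.116  0.0612] 0.0613
side [0.5892 0.0306 0.0622] 0.0629
side [0.5118 0.023  0.0604] 0.0606
side [ 0.5924 -0.06    0.0695] 0.0703
side [ 0.5157 -0.0644  0.0602] 0.0609
top [ 0.5004 -0.0532  0.4856] 0.486
```

View pics/g4.png

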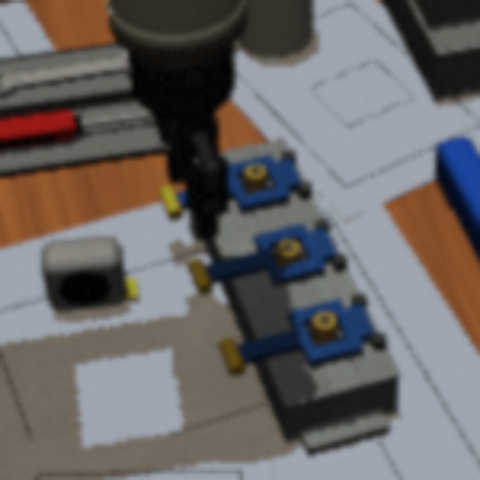

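The middle bolt stays 7 mm down (measured z about 0.063 against 0.070 for the others), so it is the loose one. The middle bar is at about (203,275) in the crop, below the fingers. I'll grasp it.

play_rows --motion '[[60,[1,0,-40],0],[60,[1,0,-75],0],[60,[1,0,-95],0],[60,[1,0,-100],0],[60,[1,0,-100],0],[20,[1,0,-100],0],[20,[1,0,-100],0],[20,[1,0,-100],0],[20,[1,0,-100],0],[20,[1,0,-100],0],[20,[1,0,-100],0]]' --force 35

```text
clock: 11.5
tool_pos: [0.5143, 0.0279, 0.0361]
tool_rot: [-0.001, 1.0, 0.027, 0.001]
ft_force: [-0.7, 17.5, 7.5]
width: 0.0295
finger_force: 36.7
```

play_rows --motion '[[20,[0,3,0],0],[20,[1,3,6],0],[20,[1,3,11],0],[20,[1,3,17],0],[20,[2,3,23],0],[20,[5,3,34],0],[20,[9,3,45],0],[20,[9,3,45],0]]'

```text
clock: 12.17
tool_pos: [0.5234, 0.0291, 0.0821]
tool_rot: [0.0, 1.0, 0.027, 0.001]
ft_force: [-4.7, -5.1, -0.8]
width: 0.0289
finger_force: 36.3
```

play_rows --motion '[[20,[5,0,10],0],[20,[11,0,20],0],[20,[18,0,29],0],[20,[22,0,34],0],[20,[26,1,38],0],[20,[30,1,42],0],[20,[34,1,45],0],[20,[39,1,49],0],[20,[43,1,52],0],[20,[43,1,52],0],[20,[43,1,52],0]]'

```text
clock: 13.08
tool_pos: [0.5654, 0.031, 0.1313]
tool_rot: [-0.001, 1.0, 0.028, -0.0]
ft_force: [-3.6, 5.1, -0.8]
width: 0.0289
finger_force: 36.2
```

Run:
```python
from h import *
o=r.observe(); print(o["tool_pos"],o["ft_force"],o["width"],o["clock"])
p,d=snapshot("side"); W=world("side",d)
hsv=cv2.cvtColor(p,cv2.COLOR_RGB2HSV).astype(int); H,S,V=hsv[...,0],hsv[...,1],hsv[...,2]
X,Y,Z=W[...,0],W[...,1],W[...,2]
mk=((H>=18)&(H<=36)&(S>110)&(V>50)&(X>.45)&(X<.68)&(Y>-.13)&(Y<.2)&(Z>.03)).astype(np.uint8)
k,l,s,c=cv2.connectedComponentsWithStats(mk)
for i in range(1,k):
    if s[i,4]>5: print(W[l==i].mean(0).round(4))
cv2.imwrite("pics/g5.png",cv2.resize(p[60:260,180:430],(750,600))[...,::-1])
```

```text
[0.56543533 0.03096642 0.13133903] [-3.57137352  5.05358727 -0.80036793] 0.028901035897583367 13.0833
[0.5562 0.0378 0.1541]
[0.5069 0.1172 0.06  ]
[0.5872 0.0278 0.064 ]
[ 0.5923 -0.0614  0.0704]
[ 0.5163 -0.0637  0.0608]
```

View pics/g5.png

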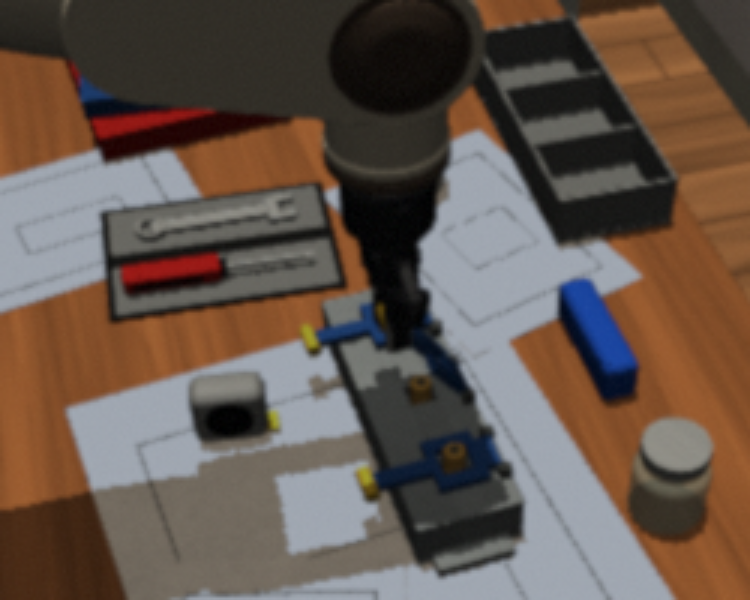

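The middle cap stands open at about 0.97 rad with its bar in the fingers. The other two caps are shut, and the driver lies in the bay at about (220,270).

```bash
python3 -c "
from bench import ticket
print(ticket.hand_in())"
```

```text
the job is handed in; nothing more can be done
None
```

The job is handed in, with no verdict returned: the screwdriver lies in the empty bay parallel to the wrench, the middle bolt was the loose one (sank 7 mm and stayed down; left was tight, right not tapped), and its cap is held about 0.97 rad open with the other two shut.

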